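# Seat the webcam on its pin dock

## Robot

A 6-joint arm with a two-finger parallel gripper is mounted at the origin on the work surface. World frame = base frame: x ahead of the robot, y to its left, z up, the work surface at z = 0. Lengths are in m, angles in rad, forces in N, time in s.
With the tool pointing down it reaches from about 0.3 to 0.85 m from the base axis. Payload 5.4 kg.
Tool frame: the origin (TCP) lies midway between the tips of the shut fingers; the grasp point (between the pads) lies 19 mm behind it (r.tcp_to_grasp is the z of the grasp point in the tool frame, in m); z points along the fingers, y is the line along which they close (so a half turn about z gives the same grasp; the last joint's range is limited). The gripper opens to 85 mm and grips with 20 to 120 N. Pads are 22 mm wide; open, the fingers measure 114 mm over their backs; the gripper's body (76 mm by 85 mm) begins 54 mm behind the grasp point. The pads swing forward as they close: fully open they stand 13 mm farther back than shut.
Start: joints at [1.016, 0.158, 1.597, -0, 1.386, -0.21], TCP at [0.194, 0.541, 0.204] pointing down, gripper open.
Joint ranges: [-2.91, 2.91], [-0.94, 2.29], [0.18, 2.7], [-1.29, 4.43], [0.17, 2.64], [-3, 3]. Speed limits (rad/s): [2.57, 2.57, 3.14, 3.14, 3.14, 3.14].

## Interface

Orientations are given as [roll, pitch, yaw] about the fixed x, y, z axes, in that order (R = Rz(yaw) Ry(pitch) Rx(roll)).
In Python, from cell import r gives the robot as it stands. The module is installed in compiled form; this text tells all that it offers. Calls block until the motion is done:
- r.movep(position, orientation): joint-space move of the TCP to a pose.
- r.line_to(position, attitude=None, speed=0.15, guard=None): straight line of the TCP; attitude=None keeps the orientation; speed is the mean speed in m/s. With guard (N) it stops when the force on the tool has changed by that much, and returns True; else False.
- r.set_joints(angles): joint-space move.
- r.command_gripper(opening): opening from 0.0 (shut) to 1.0 (fully open); the grip force is fixed at half the most; returns when the fingers have stopped.
- r.dwell(seconds).
- r.inverse_kinematics(position, orientation): joint angles nearest the present ones, or None.
- r.get_obs(): the state.
- r.snapshot(name): name is "side" or "top"; returns a dict with "image" (400x640x3 uint8, blue, green, red), "intrinsics" (3x3 intrinsics, pixels), "extrinsics" (4x4, takes a point from world to camera coordinates). Camera axes: x right, y down, z forward; pixel columns grow to the right and rows downward; lengths in m; the calibration is good to about 2 mm. A picture is of the moment at which its call begins. There is no depth.
A pose or a line that the arm cannot do raises r.Unreachable and nothing moves.
- r.job_done(): hands the job in; it is judged then, once.
The state is a dict: "clock": time; "q": joint angles; "qd": joint speeds; "effort": joint torques, N m; "ee_pos": TCP position; "tool_rot": TCP orientation; "contact_force": force on the tool from outside, world axes, zero at the start; "ft_torque": the same for the moment, N m; "gripper_width": opening from 0.0 (shut) to 1.0 (fully open); "gripper_force": force on a finger pad.
Only numpy, scipy, OpenCV 4.12 (cv2) and the standard library are available. Lean on these libraries where they do the work, as an engineer would, in place of code of your own. Each camera call takes 0.05 s, during which the arm holds its last target. There are 200 camera calls.

## Task

Pick up the white webcam and lower its plate onto the two brass pins of the black desk dock, round hole over the round pin and slot over the diamond pin, until the plate lies flat and fully home on the dock; then let go. Lower it into place, do not drop it from above the pins, and leave the microphone and the phone stand where they are.

Things in the scene. Friction and masses are not known exactly. Their poses are not given: they have to be found in the camera images.
- webcam: Loose white webcam, 0.26-0.49 kg. Grey plate 72 (x) x 176 (y) x 10 mm; round through hole d 32 at y=+60, through slot 22 (x) x 32 (y) at y=-60. A 24 mm black neck carries the housing, 56 (x) x 44 (y) mm, z 44 to 90, over the plate's centre: grip across y. Black lens on its +x face. Origin: centre of plate's underside, z up, y to the round hole; at the start y points to the robot's left within 0.3 rad.
- dock: Black slab fixed to the desk, 84 (x) x 192 (y) x 16 mm, two brass pins 24 mm tall on its top: round d 24 at y=+60, diamond 14 (x) x 10 (y) at y=-60; upper 16 mm taper to 6 / 4 mm tips. Origin: centre of underside, z up; y points to the robot's left within 0.25 rad. Seated webcam: origin 16 mm above the dock's, axes parallel; turned round, the round pin does not pass the slot.
- microphone: Bystander: loose microphone, an upright red and dark grey cylinder of 46 mm diameter, 102 mm high overall, on a grey plate like the webcam's. Origin: centre of the plate's underside, z up, y along the plate to its round hole.
- phone_stand: Bystander: loose blue phone stand with a leaning back board 60 mm wide, about 100 mm high overall, on a grey plate like the webcam's. Origin: centre of the plate's underside, z up, y along the plate to its round hole.

How it is judged:
At the end, for the whole second after the job is handed in: The webcam's plate lies flat on the dock with both pins through it: underside within 4 mm of the dock's top, level within 3.4 degrees, centres within 12 mm and long axes within 10 degrees of each other, resting on the dock and still (z of webcam in the frame of dock between 0.012 and 0.02 m and horizontal distance between webcam and dock below 0.012 m and angle between the y axis of webcam and the y axis of dock, either way round below 0.18 rad and angle between webcam's own z axis and vertical below 0.06 rad and linear speed of webcam below 0.02 m/s and contact force between webcam and dock above 0.5 N); the robot touches nothing.
It fails at once if the webcam is let go over the dock with its plate's underside more than 40 mm above the dock's top (horizontal distance between webcam and dock below 0.1 m and z of webcam in the frame of dock above 0.056 m and contact force between webcam and the fingers below 0.05 N).
It fails at once if the microphone is moved by more than 20 mm (distance of microphone from where it was at the start of the episode above 0.02 m).
It fails at once if the phone stand is moved by more than 20 mm (distance of phone_stand from where it was at the start of the episode above 0.02 m).
It also fails if it takes over 40 s, if anything falls off the work surface, if the arm or the gripper's body presses on something with over 40 N, if the wrist force passes 120 N, or if a joint passes its speed limit or range.

## Working session

There is one attempt and no reset: what is moved stays moved. The work goes in short steps, each a Python script; the robot and the scene stay as the last script left them, time stands still between calls to the robot, and variables do not carry over. Pictures are saved under pics/ and viewed, at most 10 in all, crops included, and the job is handed in when it is done.

```bash
mkdir -p pics; python3 - <<'E'
from cell import r
import cv2,numpy as np
o=r.get_obs();print(o['clock'],o['ee_pos'],o['tool_rot'],r.tcp_to_grasp)
for n in("side","top"):
    s=r.snapshot(n);cv2.imwrite(f"pics/{n}0.png",s["image"]);np.savez(f"{n}.npz",**{k:np.array(v) for k,v in s.items()})
    E=np.array(s["extrinsics"]);print(n,np.array(s["intrinsics"]).tolist(),(-E[:3,:3].T@E[:3,3]).round(3),E[2,:3].round(3))
E
```

```text
0.0 [0.19400836 0.54059043 0.20279582] [-3.13973464e+00 -4.15916257e-04  2.79680872e+00] -0.0187
side [[470.06448470391734, 0.0, 324.0405906157101], [0.0, 470.06448470391734, 197.20770475268102], [0.0, 0.0, 1.0]] [0.331 0.532 0.57 ] [ 0.279 -0.676 -0.682]
top [[512.2317566084058, 0.0, 328.46991836319205], [0.0, 512.2317566084058, 201.4954311442692], [0.0, 0.0, 1.0]] [0.416 0.008 0.882] [ 0.14   0.006 -0.99 ]
```

View pics/side0.png

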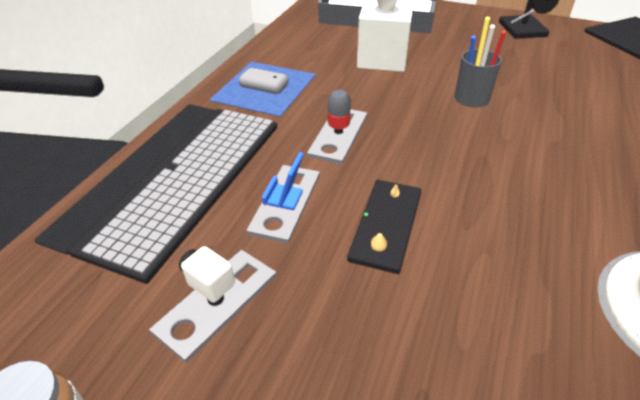

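View pics/top0.png

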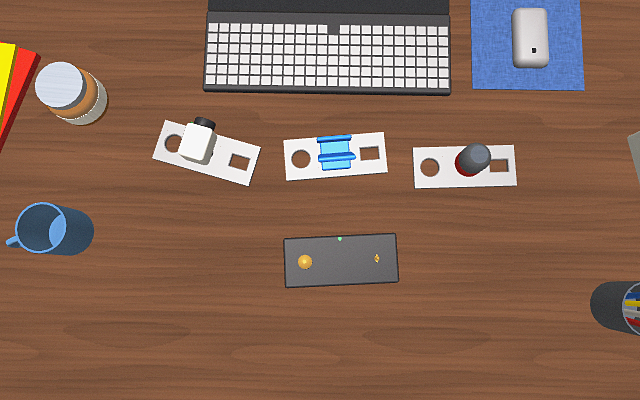

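Top view: the webcam is at (205,150) with its round hole to the left (+y), and the dock is at (341,260) with its round pin at (305,261). Side view: the webcam is at (213,300) and the dock at (385,225). I'll refine the corners next and fit both poses.

```bash
cat > m.py <<'E'
import numpy as np,cv2
from scipy.optimize import least_squares
def proj(s,P):
    E=s["extrinsics"];p=np.atleast_2d(P)@E[:3,:3].T+E[:3,3]
    q=p@s["intrinsics"].T;return q[:,:2]/q[:,2:]
def refine(s,pts,w=3):
    g=cv2.cvtColor(s["image"],cv2.COLOR_BGR2GRAY)
    p=np.array(pts,np.float32).reshape(-1,1,2)
    q=cv2.cornerSubPix(g,p.copy(),(w,w),(-1,-1),(3,40,.01))[:,0]
    p=p[:,0];return np.where(np.linalg.norm(q-p,axis=1)[:,None]<3.5,q,p)
def fit(model,obs,x0):
    """obs: list of (snapshot, indices, pixels); x = x,y,z,yaw of the model plane"""
    def f(v):
        c,s=np.cos(v[3]),np.sin(v[3]);R=np.array([[c,-s,0],[s,c,0],[0,0,1]])
        W=model@R.T+v[:3]
        return np.concatenate([(proj(S,W[i])-p).ravel() for S,i,p in obs])
    a=least_squares(f,x0,loss="soft_l1");return a.x,f(a.x).reshape(-1,2)
def rect(a,b):return np.array([[a,b,0],[a,-b,0],[-a,-b,0],[-a,b,0]])
E
cat > a.py <<'E'
from m import *
T,S=[dict(np.load(n+".npz")) for n in("top","side")]
web={"T":[(164,121),(260,147),(250,185),(153,158)],"S":[(152,327),(244,252),(275,268),(185,354)]}
dock={"T":[(284,239),(397,233),(399,281),(286,287)],"S":[(350,262),(377,181),(421,187),(400,270)]}
pins={"T":[(305,261),(377,258)],"S":[(379,234),(396,184)]}
i=np.arange(4);vis={}
for n,o,m in(("web",web,rect(.036,.088)),("dock",dock,rect(.042,.096))):
    t,s=refine(T,o["T"]),refine(S,o["S"]);vis[n]=(t,s)
    x,e=fit(m,[(T,i,t),(S,i,s)],[.4,.1,.01,0]);print(n,x.round(4));print(e.round(1).tolist())
x,e=fit(np.array([[0,.06,0],[0,-.06,0]]),[(T,[0,1],np.array(pins["T"])),(S,[0,1],np.array(pins["S"]))],[.4,0,.04,0]);print("pins",x.round(4),e.round(1).tolist())
def crop(D,k,x,y,w,h):
    z=4;c=cv2.resize(D["image"][y:y+h,x:x+w],None,fx=z,fy=z,interpolation=cv2.INTER_CUBIC)
    for n in vis:
        for p in vis[n][k]:cv2.drawMarker(c,tuple(int(a) for a in (p+.5-[x,y])*z),(0,0,255),0,12,1)
    return c
a=np.vstack([np.hstack([crop(T,0,150,115,115,75),np.zeros((300,4,3),np.uint8),crop(T,0,280,225,80,75)]),])
b=np.hstack([crop(S,1,148,245,132,115)[::1],crop(S,1,345,175,80,100).copy().repeat(1,0)[:460] if False else cv2.copyMakeBorder(crop(S,1,345,175,65,115),0,0,0,0,0)])
cv2.imwrite("pics/ca.png",a[:600,:800]);cv2.imwrite("pics/cb.png",b[:600,:800])
E
python3 a.py
```

```text
web [ 0.6212  0.2271  0.0148 -0.269 ]
[[-0.1, -0.5], [0.4, -0.3], [0.3, 0.1], [-0.2, -0.3], [-1.3, -0.4], [-0.6, -4.8], [3.1, 1.3], [1.2, 2.8]]
dock [ 0.4409 -0.0091  0.0103  0.0816]
[[-1.0, -0.8], [0.8, -1.9], [0.8, -0.3], [-0.2, 1.1], [-2.2, -3.8], [-0.0, 0.5], [1.3, 0.7], [2.1, 1.0]]
pins [ 0.4412 -0.0089  0.0407  0.0592] [[-0.9, -1.1], [0.5, -1.1], [1.1, -0.1], [0.9, 0.4]]
```

View pics/ca.png

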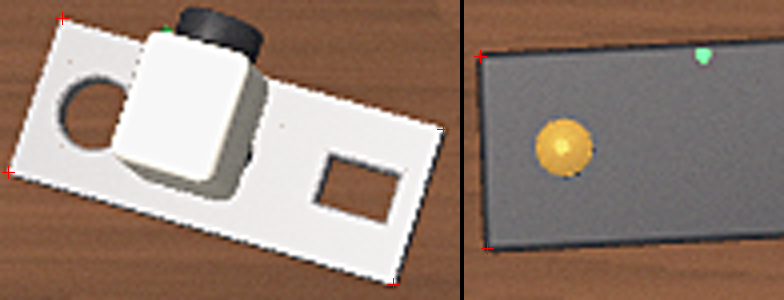

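View pics/cb.png

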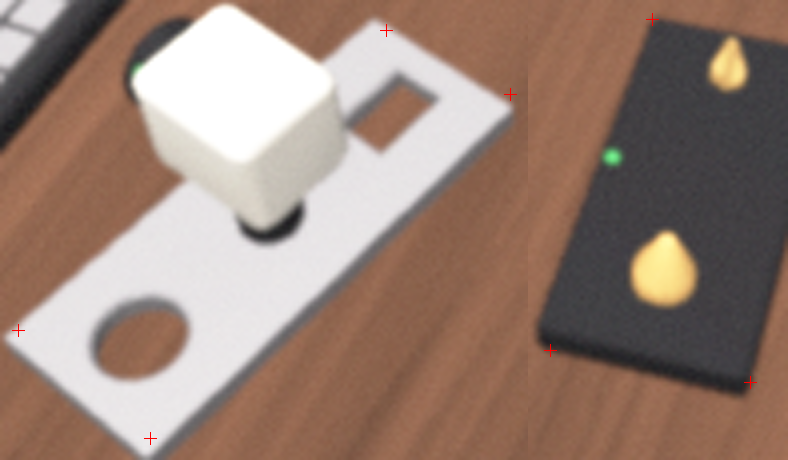

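The crops show that cornerSubPix drifted on the side view. There, reading corners at 4x, the webcam's are near (149,329), (241,250), (276,272) and (185,359), and the pin tips are near (379,233) and (396,184). I'll refit with these, and add the housing's top corners.

```bash
cat > b.py <<'E'
from m import *
T,S=[dict(np.load(n+".npz")) for n in("top","side")]
A=lambda p,o:np.array(p)/4+np.array(o)-.4
i=np.arange(4)
wt=A([(62,19),(444,129),(394,284),(8,172)],(150,115));ws=A([(6,338),(374,19),(513,110),(148,459)],(148,245))
x,e=fit(rect(.036,.088),[(T,i,wt),(S,i,ws)],[.6,.2,.01,-.27]);print("web",x.round(4),e.round(1).tolist())
# housing top, edges rounded: corners +x+y,+x-y,-x-y,-x+y
ht=A([(158,32),(254,58),(207,182),(115,147)],(150,115));hs=A([(135,85),(225,4),(332,80),(242,163)],(148,245))
x,e=fit(rect(.026,.02),[(T,i,ht),(S,i,hs)],[.6,.2,.09,-.27]);print("housing",x.round(4),e.round(1).tolist())
dt=np.array([(285,239.5),(396.5,234),(285.8,286)]);ds=A([(12,328),(124,18),(218,382)],(345,175));j=[0,1,3]
x,e=fit(rect(.042,.096),[(T,j,dt),(S,j,ds)],[.44,0,.016,.06]);print("dock",x.round(4),e.round(1).tolist())
pt=np.array([(304.8,261.4),(376.6,257.8)]);ps=A([(138,232),(204,38)],(345,175))
x,e=fit(np.array([[0,.06,0],[0,-.06,0]]),[(T,[0,1],pt),(S,[0,1],ps)],[.44,0,.04,.06]);print("pins",x.round(4),e.round(1).tolist())
E
python3 b.py
```

```text
web [ 0.6233  0.2289  0.0096 -0.2668] [[-0.1, -0.8], [-0.4, -0.9], [-0.4, -0.7], [-0.0, -0.7], [0.6, 0.3], [0.9, 0.4], [0.6, -0.3], [0.4, 0.1]]
housing [ 0.6244  0.2282  0.0843 -0.2794] [[-0.3, -1.5], [-0.8, -0.9], [0.3, -1.6], [-0.3, -0.1], [0.4, -0.6], [1.0, 1.4], [0.9, 0.7], [0.3, -0.3]]
dock [ 0.4409 -0.0113  0.0096  0.0572] [[-0.4, -2.9], [0.6, -1.7], [0.0, 0.4], [-0.6, 0.1], [1.8, 0.2], [1.7, 0.3]]
pins [ 0.4414 -0.0085  0.0423  0.0597] [[-1.0, -1.6], [0.8, -1.0], [1.0, 0.8], [1.2, -0.3]]
```

```bash
cat > g.py <<'E'
from cell import r
import numpy as np,cv2
pi=np.pi;w=(.6237,.2287);yw=-.268+pi
q=r.inverse_kinematics([*w,.16],[pi,0,yw]);print(np.round(q,2))
print(np.round(r.inverse_kinematics([.441,-.0085,.16],[pi,0,.0595+pi]),2))
r.movep([*w,.16],[pi,0,yw])
r.line_to([*w,.048],speed=.12,guard=8) and print("touched")
r.command_gripper(0.0)
o=r.get_obs();print(o['ee_pos'],o['gripper_width'],o['gripper_force'],o['contact_force'])
r.line_to([*w,.19],speed=.12)
o=r.get_obs();print(o['clock'],o['ee_pos'],o['gripper_width'],o['gripper_force'],o['contact_force'])
s=r.snapshot("side");cv2.imwrite("pics/lift.png",s["image"])
E
python3 g.py
```

```text
[ 0.17  0.42  1.37  0.    1.36 -1.13]
[-0.29 -0.16  2.01  0.    1.3  -1.92]
[0.62446106 0.22872674 0.04900701] 0.5002636013406421 62.80124545097351 [-0.11128396 -0.86151793  4.65495021]
4.9083 [0.62298138 0.22856028 0.18861812] 0.4974561013395472 61.930307149887085 [-0.13002388  0.11091049 -4.18505019]
```

View pics/lift.png

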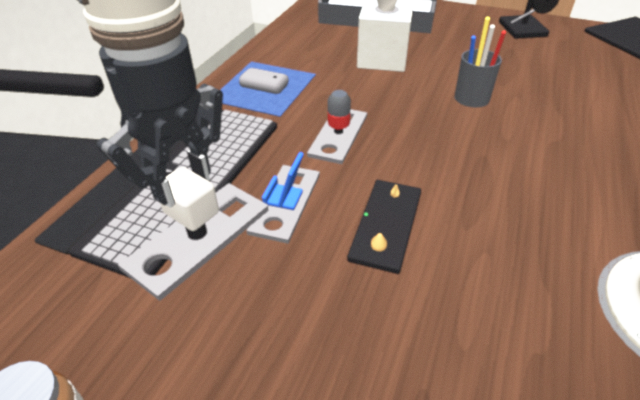

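The webcam is held: the plate looks level, with its corner at (160,290) and the housing at (190,200). Next I carry it over the dock, stop just above the pins and measure again.

```bash
cat > c.py <<'E'
from cell import r
import numpy as np,cv2
pi=np.pi;d=(.4412,-.0087);yd=.0595+pi
r.line_to([*d,.19],[pi,0,yd],speed=.15)
r.line_to([*d,.105],speed=.1)
r.dwell(.3)
o=r.get_obs();print(o['clock'],o['ee_pos'],o['tool_rot'],o['contact_force'])
for n in("side","top"):
    s=r.snapshot(n);np.savez(f"{n}2.npz",**{k:np.array(v) for k,v in s.items()})
    x,y,w,h=(320,150,130,150) if n=="side" else (270,215,150,90)
    z=4;globals()[n]=cv2.resize(s["image"][y:y+h,x:x+w],None,fx=z,fy=z,interpolation=cv2.INTER_CUBIC)
    cv2.imwrite(f"pics/{n}2.png",globals()[n])
E
python3 c.py
```

```text
8.4083 [ 0.44152003 -0.00878364  0.10541745] [-3.14126069e+00  8.32831347e-04 -3.08198641e+00] [ 0.39735543 -0.42251905 -4.37288818]
```

View pics/side2.png

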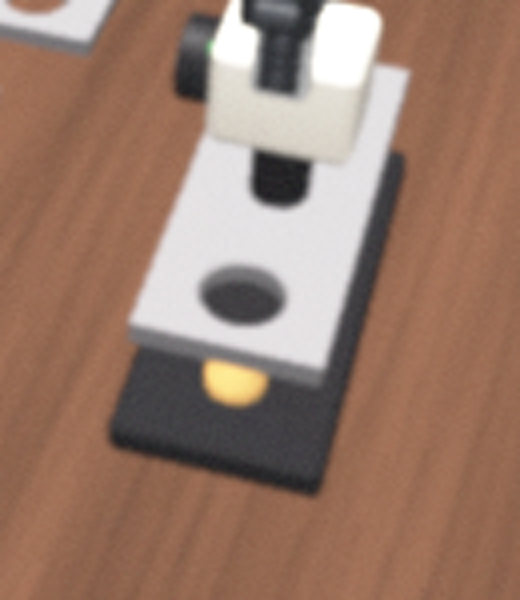

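View pics/top2.png

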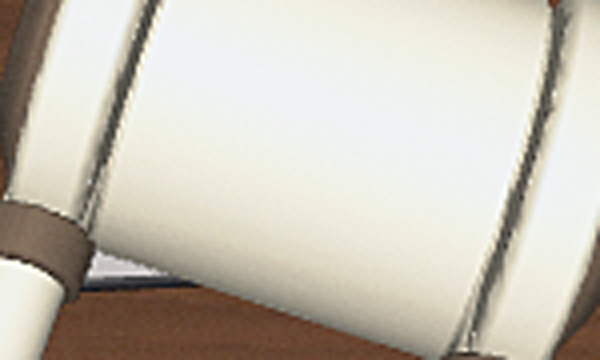

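Side view at 4x: the hole rim is centred at about (243,296), with plate corners at (130,322), (325,370) and (411,70). The arm hides the dock in the top view. I'll compare the plate with the pins using the side camera alone, so its bias cancels.

```bash
cat > d.py <<'E'
from m import *
S=dict(np.load("side2.npz"));T=dict(np.load("top.npz"))
A=lambda p,o:np.array(p)/4+np.array(o)-.4
def back(s,p,z):
    E,K=s["extrinsics"],s["intrinsics"];R=E[:3,:3];c=-R.T@E[:3,3]
    d=np.c_[p,np.ones(len(p))]@np.linalg.inv(K).T@R
    return (c+d*((z-c[2])/d[:,2])[:,None])[:,:2]
def lfit(m,W):
    f=lambda v:(m@np.array([[np.cos(v[2]),np.sin(v[2])],[-np.sin(v[2]),np.cos(v[2])]])+v[:2]-W).ravel()
    a=least_squares(f,[.44,0,0]);return a.x.round(4),(a.fun*1e3).round(1)
pm=np.array([[0,.06],[0,-.06]]);rm=rect(.036,.088)[[0,3,2],:2]
print("pins side",lfit(pm,back(S,A([(138,232),(204,38)],(345,175)),.04)))
print("pins top",lfit(pm,back(T,np.array([(304.8,261.4),(376.6,257.8)]),.04)))
c=A([(130,322),(325,370),(411,70)],(320,150))
for z in(.0664,):print("plate side",lfit(rm,back(S,c,z)), "hole",back(S,A([(243,296)],(320,150)),z))
wt=A([(62,19),(444,129),(394,284),(8,172)],(150,115));ws=A([(6,338),(374,19),(513,110),(148,459)],(148,245))
R=rect(.036,.088)[:,:2]
print("web0 top",lfit(R,back(T,wt,.01)));print("web0 side",lfit(R,back(S,ws,.01)))
# dock top edges now
print("dock side corners z=.016",lfit(rect(.042,.096)[[0,1,3],:2],back(S,A([(12,328),(124,18),(218,382)],(345,175)),.016)))
E
python3 d.py
```

```text
pins side (array([ 0.4436, -0.0107,  0.0599]), array([-0.1,  1. ,  0.1, -1. ]))
pins top (array([ 0.4393, -0.0088,  0.0692]), array([-0.1,  1.2,  0.1, -1.2]))
plate side (array([ 0.4419, -0.0078,  0.0597]), array([-0.2,  0.1,  0.3, -0.5, -0.1,  0.4])) hole [[0.43828921 0.05424916]]
web0 top (array([ 0.6218,  0.2283, -0.2664]), array([ 0.1, -0.1,  0.2,  0.2, -0.2,  0.2, -0.1, -0.3]))
web0 side (array([ 0.6241,  0.2293, -0.266 ]), array([ 0. ,  0.3, -0.6,  0.3,  0.3, -0.7,  0.3,  0.1]))
dock side corners z=.016 (array([ 0.4414, -0.0054,  0.0669]), array([ 2. ,  1.6,  0.1, -1.6, -2.1, -0.1]))
```

The top camera says the plate is aligned and the side camera says it is off by (+1.7,-2.9) mm, both within the pin clearance. I apply the mean correction and lower with the guard on.

```bash
cat > e.py <<'E'
from cell import r
import numpy as np,cv2
pi=np.pi;d=(.4420,-.0100);yd=.0625+pi
def st(t):
    o=r.get_obs();print(t,round(o['clock'],2),o['ee_pos'].round(4),o['contact_force'].round(2),np.round(o['ft_torque'],2),round(o['gripper_width'],3))
r.line_to([*d,.105],[pi,0,yd],speed=.05)
for z in(.090,.078,.070,.0615):
    t=r.line_to([*d,z],speed=.04,guard=8);st((z,t))
    if t:break
s=r.snapshot("side");cv2.imwrite("pics/low.png",cv2.resize(s["image"][150:300,320:450],None,fx=4,fy=4,interpolation=cv2.INTER_CUBIC))
E
python3 e.py
```

```text
(0.09, False) 9.28 [ 0.4418 -0.0099  0.0897] [ 0.67 -0.73 -3.48] [-0.03  0.01 -0.04] 0.497
(0.078, False) 9.73 [ 0.4417 -0.0099  0.0776] [ 0.49 -0.57 -3.76] [-0.   -0.04 -0.03] 0.494
(0.07, False) 10.08 [ 0.4417 -0.0099  0.0696] [-0.58 -0.78 -3.2 ] [ 0.01 -0.02 -0.  ] 0.497
(0.0615, True) 10.32 [ 0.4434 -0.0104  0.065 ] [-0.91 -0.76  4.79] [ 0.16  0.14 -0.05] 0.497
```

View pics/low.png

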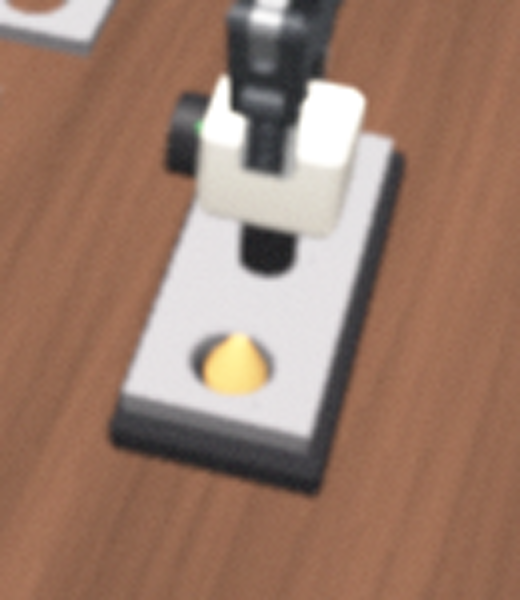

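The plate is on the dock with the round pin through the hole at (237,362), and contact came at the expected height of 0.065. I'll let go and retreat.

```bash
cat > f.py <<'E'
from cell import r
import numpy as np,cv2
r.command_gripper(1.0)
p=r.get_obs()['ee_pos'];r.line_to([p[0],p[1],.22],speed=.12);r.line_to([.33,.28,.3],speed=.2);r.dwell(.5)
o=r.get_obs();print(o['clock'],o['ee_pos'],o['contact_force'],o['gripper_width'])
ims=[]
for n,(x,y) in(("side",(320,150)),("top",(270,190))):
    s=r.snapshot(n);ims.append(cv2.resize(s["image"][y:y+150,x:x+135],None,fx=2.9,fy=2.9,interpolation=cv2.INTER_CUBIC))
cv2.imwrite("pics/end.png",np.hstack(ims))
E
python3 f.py
```

```text
14.575 [0.3300411  0.2799519  0.29998327] [ 0.83861336 -0.30754232  0.10582138] 0.995576814130671
```

View pics/end.png

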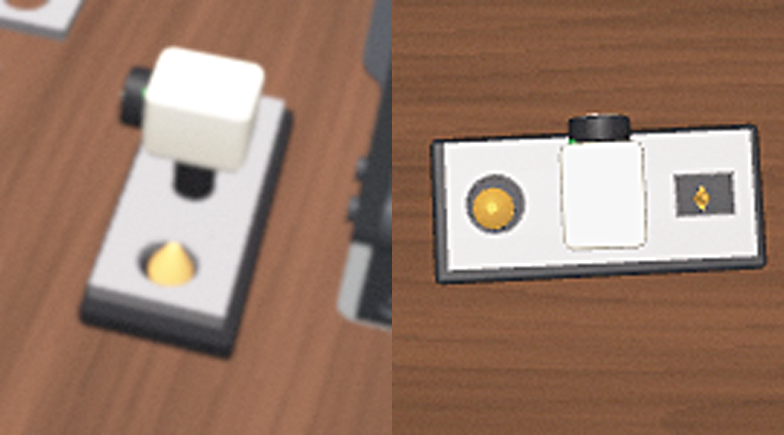

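Both pins are through the plate: the round pin at (493,207) in the hole and the diamond pin at (701,197) in the slot. The plate lies flat and the arm is clear.

```bash
python3 -c "
from cell import r
print(r.job_done())"
```

```text
the job is handed in; nothing more can be done
None
```

The webcam sits flat on the dock with both pins through its plate, the gripper has let go and moved clear, and the job was handed in after about 15 s on the robot's clock; no verdict came back.

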